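# Empty spent battery packs through the flap of the waste bin

### The job

Clear the spent battery packs off the repair bench: gather all of them in the blue scoop, then press the spring flap of the red waste bin open with the scoop's lip and tip the packs through it into the bin. Then stand the empty scoop back upright on its black rubber mat, and push the bin's yellow cover down until it snaps shut and stays shut. Leave the multimeter, the tape roll and the screwdriver where they are.

Things in the scene. Friction and masses are not known exactly. Their poses are not given: they have to be found in the camera images.
- pack1: Spent battery pack, a grey box 64 x 36 x 22 mm with an orange band, about 80 g. Origin: centre of its 64 x 36 underside; x along the 64 mm, y along the 36 mm, z along the 22 mm. Three or four packs are present, lying on the bench.
- pack2: Spent battery pack, a grey box 64 x 36 x 22 mm with an orange band, about 80 g. Origin: centre of its 64 x 36 underside; x along the 64 mm, y along the 36 mm, z along the 22 mm. Three or four packs are present, lying on the bench.
- pack3: Spent battery pack, a grey box 64 x 36 x 22 mm with an orange band, about 80 g. Origin: centre of its 64 x 36 underside; x along the 64 mm, y along the 36 mm, z along the 22 mm. Three or four packs are present, lying on the bench.
- pack4: Spent battery pack, a grey box 64 x 36 x 22 mm with an orange band, about 80 g. Origin: centre of its 64 x 36 underside; x along the 64 mm, y along the 36 mm, z along the 22 mm. Three or four packs are present, lying on the bench.
- scoop: Blue open scoop, about 220 g, on the mat. Origin: centre of its underside; z up. Floor 104 (x) x 160 mm (y), 4 mm thick; the open mouth with the lip is at y = -80 mm. Inside 96 mm wide; side walls 40 mm high from y = -65 mm to the back wall, 44 mm high, at y = 75 to 80 mm. It pours towards its -y, tipped nose-down about its x; packs start to slide at 14 to 20 degrees and slide out fast at 50.
- scoop_grip (a point): Point to grip in the middle of the scoop's black flat handle, at (0, 92.7, 76.6) mm in the scoop's frame. The handle, 44 mm wide (scoop x) and 12 mm thick, rises 62 mm along its length from the top of the back wall and leans back, towards the scoop's +y, by 25 degrees (0.436 rad) from the scoop's z.
- scoop_lip (a point): Middle of the scoop's lip edge, at (0, -80, 2) mm in the scoop's frame.
- mat: Black rubber mat fixed to the bench, 160 (x) x 200 (y) x 3 mm, origin at the centre of its underside. The scoop starts on it.
- bin: Red waste bin fixed to the bench, 180 (x) x 260 (y) x 140 mm high; origin in its underside: x -90 to 90, y -160 to 100 mm. Its only opening is in its top, at x -70 to 70 mm and y -28 to 90 mm, closed by an aluminium flap. Packs are poured in towards its -y; inside, a chute slopes that way. The cover's spring catch sticks out 11 mm from its +y face at 115 to 129 mm height.
- bin_mouth (a point): Centre of the bin's top opening, at (0, 31, 140) mm in the bin's frame.
- flap (a joint): Angle of the flap, rad: 0 shut (level), up to 1.0 swung down inside. The flap, 136 mm wide (bin x) and 115 mm long, is hinged along bin x at y = 90 mm, z = 138 mm (top face 2 mm higher) and its free end, at y = -25 mm, swings down. The spring needs 0.18 N m to start and 0.38 N m at 0.8 rad (7 N at 55 mm from the hinge); one pack's weight does not open it; it shuts by itself.
- lid (a joint): Angle of the yellow cover, rad: 0 fully shut, about 1.5 to 1.85 standing open. A weak spring swings it up again unless it has snapped past its catch, which starts to resist at about 0.085 rad and is passed below 0.035 rad; about 6 N at the free edge takes it shut, where it stays at 0.
- lid_hinge (a point): Middle of the cover's hinge line, which runs along bin x at (0, -55, 147) mm in the bin's frame. The cover is 180 mm wide (bin x) and 6 mm thick and stands up from there when open, so its outer face looks to the bin's -y.
- lid_edge (a point): Middle of the cover's free edge, outer (upper when shut) face, 176 mm from the hinge line; turns with the cover. When shut it is at y = +121 mm, z = 150 mm in the bin's frame. A 60 mm wide lip, 31 mm deep, hangs under it.
- multimeter: Bystander: yellow multimeter lying flat, 90 x 190 x 60 mm; origin at the centre of its underside.
- tape: Bystander: brown tape roll, 100 mm across, 48 mm high; origin at the centre of its underside.
- screwdriver: Bystander: red screwdriver lying on the bench beyond the packs, 200 mm long along its x, up to 35 mm high.

How it is judged:
On the way, in this order (a step that is already met when the one before it is completed fails the run):
1. all the packs present lie in the scoop (x of pack1 in the frame of scoop between -0.06 and 0.06 m and y of pack1 in the frame of scoop between -0.09 and 0.09 m and z of pack1 in the frame of scoop between -0.01 and 0.08 m and x of pack2 in the frame of scoop between -0.06 and 0.06 m and y of pack2 in the frame of scoop between -0.09 and 0.09 m and z of pack2 in the frame of scoop between -0.01 and 0.08 m and x of pack3 in the frame of scoop between -0.06 and 0.06 m and y of pack3 in the frame of scoop between -0.09 and 0.09 m and z of pack3 in the frame of scoop between -0.01 and 0.08 m and x of pack4 in the frame of scoop between -0.06 and 0.06 m and y of pack4 in the frame of scoop between -0.09 and 0.09 m and z of pack4 in the frame of scoop between -0.01 and 0.08 m and angle between scoop's own z axis and vertical below 0.6 rad), for 0.2 s.
2. the scoop presses the bin's flap open, tipped nose-down (value of joint flap above 0.2 rad and contact force between scoop and bin above 0.5 N and angle between scoop's own z axis and vertical above 0.1 rad), for 0.1 s.
3. all the packs present are inside the bin and the flap has swung shut again (x of pack1 in the frame of bin between -0.088 and 0.088 m and y of pack1 in the frame of bin between -0.158 and 0.098 m and z of pack1 in the frame of bin between -0.005 and 0.122 m and x of pack2 in the frame of bin between -0.088 and 0.088 m and y of pack2 in the frame of bin between -0.158 and 0.098 m and z of pack2 in the frame of bin between -0.005 and 0.122 m and x of pack3 in the frame of bin between -0.088 and 0.088 m and y of pack3 in the frame of bin between -0.158 and 0.098 m and z of pack3 in the frame of bin between -0.005 and 0.122 m and x of pack4 in the frame of bin between -0.088 and 0.088 m and y of pack4 in the frame of bin between -0.158 and 0.098 m and z of pack4 in the frame of bin between -0.005 and 0.122 m and value of joint flap below 0.12 rad), for 0.2 s.
At the end, for the whole second after the job is handed in: Every pack present is inside the bin, its flap shut again (under 0.12 rad) and its cover snapped shut (under 0.025 rad); the empty scoop stands upright (within 0.08 rad) and at rest on the mat, its centre within 70 mm (mat x) and 80 mm (mat y) of the mat's centre (all of step 3 and value of joint lid below 0.025 rad and x of scoop in the frame of mat between -0.07 and 0.07 m and y of scoop in the frame of mat between -0.08 and 0.08 m and z of scoop in the frame of mat between -0.002 and 0.01 m and angle between scoop's own z axis and vertical below 0.08 rad and linear speed of scoop below 0.02 m/s); the robot touches nothing.
It fails at once if the multimeter is moved by more than 40 mm (distance of multimeter from where it was at the start of the episode above 0.04 m).
It fails at once if the tape is moved by more than 40 mm (distance of tape from where it was at the start of the episode above 0.04 m).
It fails at once if the screwdriver is moved by more than 40 mm (distance of screwdriver from where it was at the start of the episode above 0.04 m).
Of pack1, pack2, pack3, pack4 only 3 to 4 are there at a start; the rules pass over those that are not, and their reading is None.
At some moment in a run one of pack1, pack2, pack3, pack4, scoop may be knocked a few centimetres aside while the robot is not near it.
It also fails if it takes over 208 s, if anything falls off the work surface, if the arm or the gripper's body presses on something with over 40 N, if the wrist force passes 120 N, or if a joint passes its speed limit or range.

### The arm

A 7-joint arm with a two-finger parallel gripper is mounted at the origin on the work surface. World frame = base frame: x ahead of the robot, y to its left, z up, the work surface at z = 0. Lengths are in m, angles in rad, forces in N, time in s.
With the tool pointing down it reaches from about 0.375 to 0.925 m from the base axis. Payload 3.1 kg.
Tool frame: the origin (TCP) lies midway between the tips of the shut fingers; the grasp point (between the pads) lies 19 mm behind it (grasp_offset is the distance from the TCP to the grasp point, in m); z points along the fingers, y is the line along which they close (so a half turn about z gives the same grasp; the last joint's range is limited). The gripper opens to 85 mm and grips with 20 to 120 N. Pads are 22 mm wide; open, the fingers measure 114 mm over their backs; the gripper's body (76 mm by 85 mm) begins 54 mm behind the grasp point. The pads swing forward as they close: fully open they stand 13 mm farther back than shut.
Start: joints at [-1.384, 0.383, 0.044, 1.598, -0.018, 1.161, -0.05], TCP at [0.183, 0.624, 0.231] pointing down, gripper open.
Joint ranges: [-2.61, 2.61], [-0.41, 2.15], [-1.48, 1.57], [0, 2.5], [-1.57, 4.71], [0.05, 1.97], [-2.85, 2.85]. Speed limits (rad/s): [2.79, 2.79, 3.14, 3.14, 3.14, 3.14, 3.14].

### API

Orientations are given as a unit quaternion [x, y, z, w].
In Python, from bench import * gives the robot as it stands. The module is installed in compiled form; this text tells all that it offers.
- The arm moves only by the tool step_arm, never from a script. Its argument "steps" is a list of rows, each a list of 3 entries, a list of its own where there are three numbers: the opening, from -1 (shut) to 1 (fully open), then the shift along the world's x, y, z in cm, then the turn, a rotation vector about the world's x, y, z in degrees. A call has 1 to 12 rows; each row is the pose to reach, as a shift and turn from the pose commanded when the call began; what a row does not reach only later rows make up. A row lasts 1/8 s, in which the tool goes at most 62.5 mm and 10.7 degrees, less where a joint would pass 70% of its speed; a pose out of reach is approached as far as the arm can. A call with a gripper value outside its range is refused whole. The fingers move at their own pace and stop on an object; the grip force is fixed at half the most. Time passes only in rows, so rows that repeat a pose let the fingers close. It gives the time, the measured TCP pose, the force, the opening and the grip force at its end, in the units of the state.
- get_state(): the state, without advancing time (a new reading comes with each control period).
- capture(name): name is "scene" or "top" or "wrist"; returns a dict with "img" (384x512x3 uint8, red, green, blue), "fx", "fy", "cx", "cy" (pixels), "xyz" and "orientation" of the camera in the world. Camera axes: x right, y down, z forward; pixel columns grow to the right and rows downward; lengths in m; the calibration is good to about 2 mm. A picture is of the moment at which its call begins. There is no depth.
- hand_in(): hands the job in; it is judged then, once.
The state is a dict: "time_s": time; "joint_positions": joint angles; "dq": joint speeds; "joint_efforts": joint torques, N m; "position": TCP position; "ee_rot": TCP orientation; "ft_force": force on the tool from outside, world axes, zero at the start; "wrist_torque": the same for the moment, N m; "finger_gap": finger opening in m; "grasp_force": force on a finger pad.
Only numpy, scipy, OpenCV 4.12 (cv2) and the standard library are available. Lean on these libraries where they do the work, as an engineer would, in place of code of your own. Each camera call takes 0.05 s, during which the arm holds its last target. There are 200 camera calls.

## Working session

There is one attempt and no reset: what is moved stays moved. The work goes in short steps, Python scripts to look and compute and a tool call to move; the robot and the scene stay as the last step left them, time stands still between calls to the robot, and variables do not carry over. Pictures are saved under pics/ and viewed, at most 18 in all, crops included, and the job is handed in when it is done.

Besides the shell and the picture viewer there is one more tool, called after "Request:" as name(argument=value, ...) on one line, values as JSON. step_arm: Moves the arm, as the interface text tells. Its arguments: {"type":"object","properties":{"steps":{"type":"array","items":{"type":"array"}}},"required":["steps"]}

```bash
mkdir -p pics
cat > h.py <<'E'
from bench import *
import numpy as np, cv2
from scipy.spatial.transform import Rotation as R
def cap(n,f=None):
    c=capture(n)
    if f: cv2.imwrite('pics/'+f,c['img'][:,:,::-1])
    return c
def ray(c,u,v):
    d=R.from_quat(c['orientation']).apply([(u-c['cx'])/c['fx'],(v-c['cy'])/c['fy'],1.])
    return np.array(c['xyz']),d
def onz(c,u,v,z):
    o,d=ray(c,u,v); return np.round(o+d*(z-o[2])/d[2],4)
def proj(c,p):
    q=R.from_quat(c['orientation']).inv().apply(np.array(p)-c['xyz'])
    return np.round([c['cx']+c['fx']*q[0]/q[2],c['cy']+c['fy']*q[1]/q[2]],1)
E
python3 - <<'E'
from h import *
a=cap('top','top0.png');b=cap('scene','sc0.png')
for c in(a,b):print(c['xyz'],c['orientation'],c['fx'],c['cx'],c['cy'])
s=get_state();print(s['position'],s['ee_rot'],s['finger_gap'],s['time_s'])
E
```

```text
[0.41701775 0.05395887 1.4725215 ] [ 0.70977524 -0.70004252  0.05820563 -0.05264682] 464.90523196315075 250.0546005112574 190.35519533759765
[1.10505188 0.26403298 0.78928247] [ 0.52022089  0.78843928 -0.27107503 -0.18507311] 367.6880794527136 255.12350456973044 187.87114589183713
[0.1823819  0.62298441 0.2300032 ] [ 1.41880306e-01  9.89883074e-01 -1.21108718e-03 -1.06631854e-04] 0.08564646549785424 0.1
```

View pics/top0.png

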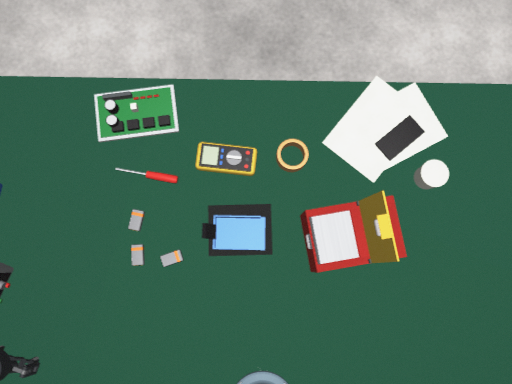

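View pics/sc0.png

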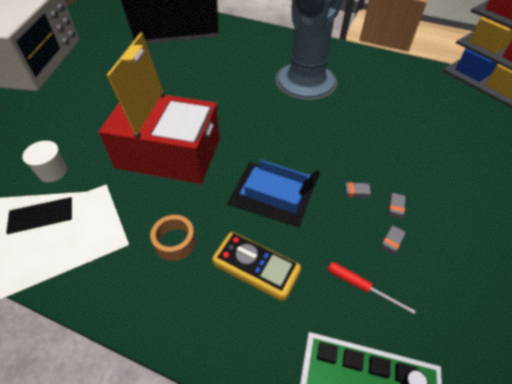

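Top view: three packs at about (136,220), (137,255) and (172,258). The scoop is at (240,233) with its handle to the left. The bin is at (350,235), with the white flap at (335,237) and its cover open on the right.

```bash
cat >> h.py <<'E'
def blobs(c,lo,hi,amin=40,roi=None):
    hsv=cv2.cvtColor(c['img'],cv2.COLOR_RGB2HSV); m=cv2.inRange(hsv,np.array(lo),np.array(hi))
    if roi: k=np.zeros_like(m);k[roi[1]:roi[3],roi[0]:roi[2]]=255;m&=k
    cs,_=cv2.findContours(m,cv2.RETR_EXTERNAL,cv2.CHAIN_APPROX_NONE)
    return sorted([x for x in cs if cv2.contourArea(x)>=amin],key=cv2.contourArea,reverse=True)
def rect(c,cnt,z):
    P=np.array([onz(c,*p[0],z)[:2] for p in cnt])
    (ctr,sz,ang)=cv2.minAreaRect((P*1000).astype(np.float32))
    return np.round(ctr,1),np.round(sz,1),round(ang,1)
E
python3 - <<'E'
from h import *
a=cap('top')
for n,lo,hi,z,roi,am in [('scoop',(100,120,80),(125,255,255),.03,(190,190,290,270),200),('flap',(0,0,150),(180,60,255),.14,(300,190,365,275),300),
 ('grey',(0,0,70),(180,90,200),.022,(110,190,195,275),30),('orange',(3,120,120),(20,255,255),.022,(110,190,195,275),10),
 ('mat',(0,0,0),(180,255,28),.003,(190,190,290,270),200),('dmm',(20,120,100),(35,255,255),.05,(180,130,270,180),100),('yel',(18,100,100),(35,255,255),.2,(350,180,420,270),20),('tape',(5,80,80),(25,255,255),.048,(270,130,315,180),20)]:
    for b in blobs(a,lo,hi,am,roi): print(n,cv2.boundingRect(b),*rect(a,b,z),cv2.contourArea(b))
# px around pack
print(a['img'][220,130:145:2].tolist()); print(a['img'][233,205:216:2].tolist())
i=a['img'];cv2.imwrite('pics/z.png',np.hstack([cv2.resize(i[180:280,100:280],None,fx=4,fy=4,interpolation=2)[:,:,::-1]]))
E
```

```text
flap (311, 211, 48, 53) [ 497.6 -198.6] [135.9 113.3] 10.6 1799.5
grey (130, 244, 15, 22) [441.4 390.2] [65.3 43.2] 2.8 203.0
grey (128, 209, 17, 23) [548.9 399.6] [43.8 67.7] 76.8 197.0
grey (160, 250, 20, 17) [429.4 291.4] [40.4 51.9] 21.4 156.5
orange (131, 212, 13, 5) [567.  396.5] [38.1  8. ] 79.2 20.5
orange (131, 247, 12, 4) [460.  392.7] [ 8.  34.4] 7.9 20.0
orange (174, 250, 7, 12) [438.5 268.4] [37.3  8.5] 23.9 18.5
dmm (195, 142, 62, 34) [742.7 121.5] [187.9  90.9] 84.4 1607.5
yel (359, 190, 41, 73) [ 521.3 -307.1] [198.2  76.9] 10.7 1762.0
tape (276, 139, 33, 33) [758.8 -84.5] [ 98.4 104.8] 45.9 800.0
[[135, 141, 141], [175, 175, 179], [176, 177, 181], [180, 182, 185], [181, 182, 186], [170, 171, 174], [62, 67, 65], [49, 98, 74]]
[[38, 36, 39], [30, 28, 28], [30, 30, 30], [30, 31, 32], [35, 32, 34], [64, 84, 113]]
```

View pics/z.png

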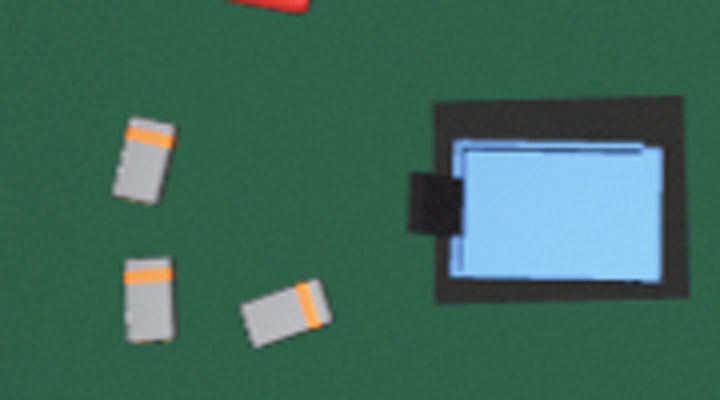

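The zoom gives pack corners and the mat's outline. The scoop's back wall is at x≈450 and its lip at x≈662 (zoomed pixels).

Run:
```python
from h import *
a=cap('top'); Z=lambda u,v,z: onz(a,100+(u-1.5)/4,180+(v-1.5)/4,z)[:2]
for n,q in dict(A=[(130,118),(176,125),(158,204),(113,196)],B=[(125,260),(173,260),(173,341),(127,341)],C=[(241,305),(315,280),(331,322),(255,347)]).items():
    P=np.array([Z(*p,.022) for p in q]); s=[np.linalg.norm(P[i]-P[(i+1)%4]) for i in range(4)]
    e=(P[0]+P[1]-P[2]-P[3]) if n!='C' else (P[1]+P[2]-P[0]-P[3])
    print(n,P.mean(0),np.round(s,3),'long axis deg',np.degrees(np.arctan2(e[1],e[0])))
M=np.array([Z(*p,.003) for p in [(434,102),(683,97),(689,297),(435,303)]]);print('mat',M.mean(0),M)
B=np.array([Z(452,140,.047),Z(449,277,.047)]);L=np.array([Z(663,147,.007),Z(660,282,.007)])
print('back',B,B.mean(0),'lip',L,L.mean(0),'ctr',(B.mean(0)+L.mean(0))/2); e=B.mean(0)-L.mean(0);print(np.linalg.norm(e),np.degrees(np.arctan2(e[1],e[0]))-90)
print(get_state()['time_s'])
```

```text
A [0.54845 0.3997 ] [0.037 0.063 0.036 0.062] long axis deg -9.598237086354798
B [0.44055 0.3901 ] [0.037 0.062 0.035 0.062] long axis deg 3.6109646394495196
C [0.432   0.28495] [0.06  0.035 0.061 0.034] long axis deg -70.84438755456037
mat [0.524475 0.07495 ] [[ 0.6001  0.1767]
 [ 0.6069 -0.0214]
 [ 0.4491 -0.0271]
 [ 0.4418  0.1716]]
back [[0.5654 0.1584]
 [0.4608 0.158 ]] [0.5131 0.1582] lip [[ 0.5663 -0.0056]
 [ 0.4603 -0.0041]] [ 0.5133  -0.00485] ctr [0.5132   0.076675]
0.16305012266171406 0.07027997642138928
0.2
```

Request:
step_arm(steps=[[1,[36.6,-22.4,-13],[0,0,6.7]],[1,[36.6,-22.4,-13],[0,0,6.7]],[1,[36.6,-22.4,-13],[0,0,6.7]],[1,[36.6,-22.4,-13],[0,0,6.7]],[1,[36.6,-22.4,-13],[0,0,6.7]],[1,[36.6,-22.4,-13],[0,0,6.7]],[1,[36.6,-22.4,-13],[0,0,6.7]],[1,[36.6,-22.4,-13],[0,0,6.7]],[1,[36.6,-22.4,-13],[0,0,6.7]]])

```text
time_s: 1.32
position: [0.5491, 0.3985, 0.1005]
ee_rot: [0.085, 0.996, -0.001, -0.0]
ft_force: [-0.1, 0.2, 0.5]
finger_gap: 0.0854
grasp_force: 0.0
```

Run:
```python
from h import *
a=cap('wrist','w1.png');t=cap('top')
cv2.imwrite('pics/w1.png',np.hstack([a['img'],t['img'][180:372,0:192][:, :].repeat(2,0).repeat(2,1)[:384]])[:,:800,::-1])
s=get_state();print(s['position'],s['ee_rot'],s['time_s'],proj(a,[.5485,.3997,.022]),a['xyz'])
```

```text
[0.54670105 0.40223712 0.10145569] [ 8.23701124e-02  9.96601222e-01  8.07156961e-04 -7.18869328e-04] 1.425 [256.7 198.9] [0.4778629  0.40867149 0.2436638 ]
```

View pics/w1.png

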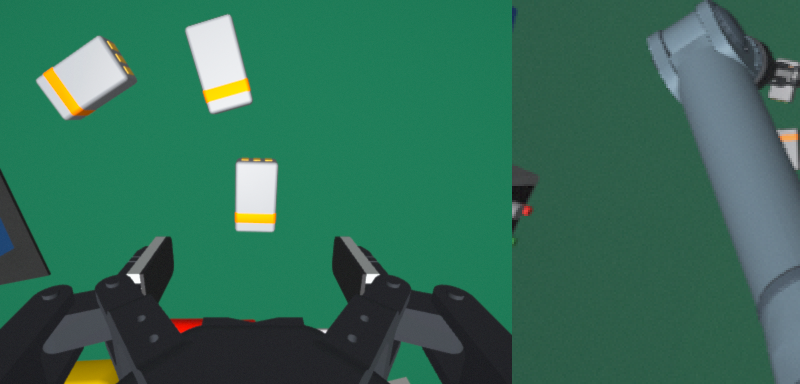

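The wrist view shows pack A at (256,197), within 2 px of the prediction, centred and aligned between the fingers. The other two packs are behind it. Next: grasp.

Request:
step_arm(steps=[[1,[0,0,-6],[0,0,0]],[1,[0,0,-9.7],[0,0,0]],[1,[0,0,-9.7],[0,0,0]],[-1,[0,0,-9.7],[0,0,0]],[-1,[0,0,-9.7],[0,0,0]],[-1,[0,0,-9.7],[0,0,0]],[-1,[0,0,-9.7],[0,0,0]],[-1,[0,0,-9.7],[0,0,0]],[-1,[0,0,3],[0,0,0]],[-1,[0,0,3],[0,0,0]]])

```text
time_s: 2.68
position: [0.5477, 0.3989, 0.1293]
ee_rot: [0.084, 0.996, -0.001, -0.001]
ft_force: [0.2, 0.6, -0.2]
finger_gap: 0.0346
grasp_force: 60.5
```

Request:
step_arm(steps=[[-1,[-0.6,-5,3],[0,0,4]],[-1,[-3.6,-29.6,3],[0,0,9.6]],[-1,[-3.6,-29.6,3],[0,0,9.6]],[-1,[-3.6,-29.6,3],[0,0,9.6]],[-1,[-3.6,-29.6,3],[0,0,9.6]],[-1,[-3.6,-29.6,3],[0,0,9.6]],[-1,[-3.6,-29.6,-4],[0,0,9.6]],[-1,[-3.6,-29.6,-9],[0,0,9.6]],[-1,[-3.6,-29.6,-11.6],[0,0,9.6]],[-1,[-3.6,-29.6,-11.6],[0,0,9.6]],[0.2,[-3.6,-29.6,-11.6],[0,0,9.6]],[0.2,[-3.6,-29.6,-11.6],[0,0,9.6]]])

```text
time_s: 4.18
position: [0.513, 0.1041, 0.0138]
ee_rot: [0.0, 1.0, 0.0, 0.0]
ft_force: [-0.2, -0.8, 0.1]
finger_gap: 0.0515
grasp_force: 0.0
```

Request:
step_arm(steps=[[0.2,[0,0,6],[0,0,0]],[1,[0,0,12],[0,0,0]],[1,[-7.2,28.6,12],[0,0,3.6]],[1,[-7.2,28.6,12],[0,0,3.6]],[1,[-7.2,28.6,12],[0,0,3.6]],[1,[-7.2,28.6,12],[0,0,3.6]],[1,[-7.2,28.6,12],[0,0,3.6]],[1,[-7.2,28.6,8],[0,0,3.6]],[1,[-7.2,28.6,8],[0,0,3.6]]])

```text
time_s: 5.3
position: [0.4375, 0.3886, 0.0906]
ee_rot: [-0.032, 0.999, -0.002, -0.003]
ft_force: [-0.7, -0.4, -0.8]
finger_gap: 0.0853
grasp_force: 0.0
```

Run:
```python
from h import *
a=cap('wrist')
for n,z,lo,hi in[('o',.022,(15,150,150),(30,255,255)),('g',.022,(0,0,150),(180,50,255))]:
    for b in blobs(a,lo,hi,60,(0,0,512,235)): print(n,cv2.boundingRect(b),*rect(a,b,z))
s=get_state();print(s['position'],proj(a,[.4406,.390,.022]),proj(a,[.432,.285,.022]))
```

```text
o (93, 173, 28, 43) [437.2 265.6] [36.   9.6] 19.3
o (235, 222, 43, 11) [458.  390.4] [ 9.2 35.7] 5.5
g (104, 159, 66, 53) [427.8 291.2] [34.8 45.4] 20.1
g (234, 170, 43, 53) [430.8 387.9] [45.1 34.1] 5.2
g (85, 176, 25, 41) [440.  257.3] [34.8  7.7] 19.0
[0.43940308 0.38859719 0.0922539 ] [257.  208.2] [129.7 190. ]
```

Request:
step_arm(steps=[[1,[-0.1,-0.1,-6],[0,0,1]],[1,[-0.1,-0.1,-8.9],[0,0,1]],[1,[-0.1,-0.1,-8.9],[0,0,1]],[-1,[-0.1,-0.1,-8.9],[0,0,1]],[-1,[-0.1,-0.1,-8.9],[0,0,1]],[-1,[-0.1,-0.1,-8.9],[0,0,1]],[-1,[-0.1,-0.1,-8.9],[0,0,1]],[-1,[-0.1,-0.1,-8.9],[0,0,1]],[-1,[-0.1,-0.1,5],[0,0,-3.6]],[-1,[-0.1,-0.1,5],[0,0,-3.6]],[-1,[-0.1,-0.1,5],[0,0,-3.6]]])

```text
time_s: 6.72
position: [0.4424, 0.3914, 0.1488]
ee_rot: [0.0, 1.0, 0.004, 0.004]
ft_force: [0.5, -0.6, -0.4]
finger_gap: 0.0343
grasp_force: 60.9
```

Request:
step_arm(steps=[[-1,[7.3,-34.8,0],[0,0,-3.6]],[-1,[7.3,-34.8,0],[0,0,-3.6]],[-1,[7.3,-34.8,0],[0,0,-3.6]],[-1,[7.3,-34.8,0],[0,0,-3.6]],[-1,[7.3,-34.8,0],[0,0,-3.6]],[-1,[7.3,-34.8,0],[0,0,-3.6]],[-1,[7.3,-34.8,-3],[0,0,-3.6]],[-1,[7.3,-34.8,-8],[0,0,-3.6]],[-1,[7.3,-34.8,-12.7],[0,0,-3.6]],[-1,[7.3,-34.8,-12.7],[0,0,-3.6]],[0.15,[7.3,-34.8,-12.7],[0,0,-3.6]],[0.15,[7.3,-34.8,-12.7],[0,0,-3.6]]])

```text
time_s: 8.22
position: [0.5135, 0.0409, 0.0175]
ee_rot: [0.032, 1.0, 0.0, 0.001]
ft_force: [-0.1, -0.3, 0.5]
finger_gap: 0.0492
grasp_force: 0.0
```

Request:
step_arm(steps=[[0.15,[0,0,6],[0,0,0]],[1,[0,0,12.5],[0,0,0]],[1,[-8.2,24.2,12.7],[0,0,-66.6]],[1,[-8.2,24.2,12.7],[0,0,-66.6]],[1,[-8.2,24.2,12.7],[0,0,-66.6]],[1,[-8.2,24.2,12.7],[0,0,-66.6]],[1,[-8.2,24.2,12.7],[0,0,-66.6]],[1,[-8.2,24.2,12.7],[0,0,-66.6]],[1,[-8.2,24.2,12.7],[0,0,-66.6]],[1,[-8.2,24.2,6],[0,0,-66.6]],[1,[-8.2,24.2,6],[0,0,-66.6]]])

```text
time_s: 9.6
position: [0.4273, 0.2806, 0.0737]
ee_rot: [0.575, 0.818, -0.004, -0.001]
ft_force: [-0.4, -0.7, -0.1]
finger_gap: 0.0852
grasp_force: 0.0
```

Run:
```python
from h import *
a=cap('wrist','w2.png');b=cap('scene','s2.png')
cv2.imwrite('pics/ws2.png',cv2.resize(np.hstack([a['img'],b['img']]),(800,300))[:,:,::-1])
for n,z,lo,hi in[('o',.022,(15,150,150),(30,255,255)),('g',.022,(0,0,150),(180,50,255))]:
    for b in blobs(a,lo,hi,60,(0,0,512,300)): print(n,cv2.boundingRect(b),*rect(a,b,z))
s=get_state();print(s['position'],proj(a,[.4307,.2831,.022]))
```

```text
o (238, 222, 47, 12) [437.4 265.8] [36.2  9.3] 18.8
g (238, 166, 48, 57) [428.1 291.3] [34.7 44.3] 20.1
g (239, 234, 45, 9) [440.3 257.7] [34.7  7.1] 20.1
g (127, 273, 14, 11) [353.4 186.8] [10.2  9.6] 20.6
g (365, 273, 15, 11) [539.2 255.2] [10.7  9.6] 20.3
[0.43049049 0.28257543 0.0767954 ] [260.7 205.7]
```

View pics/ws2.png

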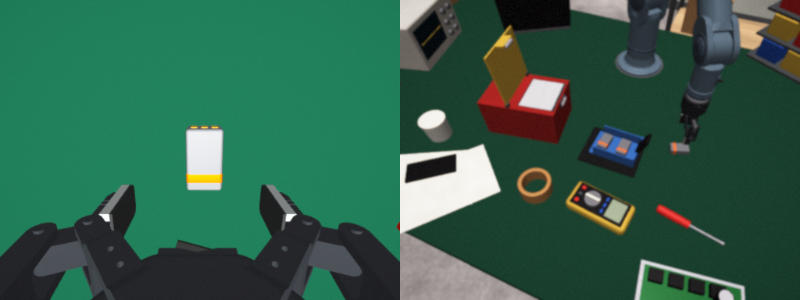

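The scene view shows two packs in the scoop and pack C between the fingers. No fourth pack is visible.

Request:
step_arm(steps=[[1,[0,0,-5],[0,0,0]],[1,[0,0,-7.2],[0,0,0]],[1,[0,0,-7.2],[0,0,0]],[-1,[0,0,-7.2],[0,0,0]],[-1,[0,0,-7.2],[0,0,0]],[-1,[0,0,-7.2],[0,0,0]],[-1,[0,0,-7.2],[0,0,0]],[-1,[0,0,-7.2],[0,0,0]],[-1,[0,0,-1],[0,0,0]],[-1,[0,0,7.5],[0,0,10]],[-1,[0,0,7.5],[0,0,20]],[-1,[0,0,7.5],[0,0,30]]])

```text
time_s: 11.2
position: [0.4323, 0.284, 0.1544]
ee_rot: [0.341, 0.94, 0.003, 0.001]
ft_force: [-0.9, -0.4, -2.0]
finger_gap: 0.0346
grasp_force: 61.0
```

Request:
step_arm(steps=[[-1,[8.2,-21.1,0],[0,0,40]],[-1,[8.2,-21.1,0],[0,0,40]],[-1,[8.2,-21.1,0],[0,0,40]],[-1,[8.2,-21.1,0],[0,0,40]],[-1,[8.2,-21.1,0],[0,0,40]],[-1,[8.2,-21.1,-4],[0,0,40]],[-1,[8.2,-21.1,-8],[0,0,40]],[-1,[8.2,-21.1,-11.2],[0,0,40]],[-1,[8.2,-21.1,-11.2],[0,0,40]]])

```text
time_s: 12.32
position: [0.5104, 0.0714, 0.0374]
ee_rot: [0.002, 1.0, -0.001, -0.002]
ft_force: [0.1, -1.0, -0.8]
finger_gap: 0.0344
grasp_force: 61.2
```

Request:
step_arm(steps=[[0.2,[0,0,0],[0,0,0]],[0.2,[0,0,0],[0,0,0]],[0.2,[0,0,4],[0,0,0]],[0.5,[0,0,10],[0,0,0]],[0.5,[0,12.4,12],[-25,0,0]],[0.5,[0,12.4,12],[-25,0,0]],[0.5,[0,12.4,12],[-25,0,0]],[0.5,[0,12.4,12],[-25,0,0]],[0.5,[0,12.4,12],[-25,0,0]]])

```text
time_s: 13.45
position: [0.5131, 0.1932, 0.16]
ee_rot: [0.004, 0.976, -0.217, 0.0]
ft_force: [1.0, -0.7, -0.6]
finger_gap: 0.0639
grasp_force: 0.0
```

Run:
```python
from h import *
a=cap('wrist','w3.png');b=cap('scene','s3.png');t=cap('top','t3.png')
cv2.imwrite('pics/ws3.png',np.hstack([cv2.resize(a['img'],(500,375)),cv2.resize(b['img'][140:240,210:340],(300,231)).repeat(1,0)[:375] if 0 else cv2.copyMakeBorder(cv2.resize(b['img'][140:240,210:340],(300,231)),0,144,0,0,0)])[:,:,::-1])
s=get_state();print(s['position'],s['ee_rot'])
for p in [(.513,.183,.106),(.491,.183,.106),(.535,.183,.106),(.461,.157,.047),(.565,.157,.047)]:print(proj(a,p))
```

```text
[0.513312   0.19204439 0.15998949] [ 4.90691806e-03  9.76254703e-01 -2.16570219e-01  1.33038357e-04]
[273.1 210.3]
[273.5 182.6]
[272.6 236.4]
[270.5 134.9]
[269.2 235.5]
```

View pics/ws3.png

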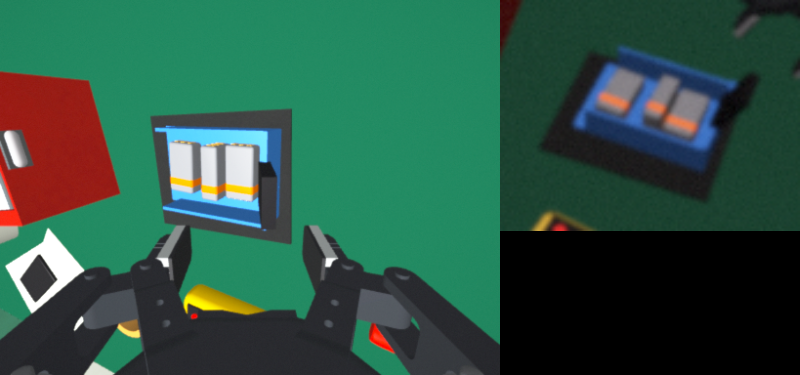

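The wrist view shows the packs in the scoop: two flat, with the middle one standing on edge between them. The handle is at (274,200), close to the prediction. Next: grip it.

Request:
step_arm(steps=[[0.5,[0,1.2,0],[0,0,0]],[0.5,[0,-1.2,-5.1],[0,0,0]],[0.5,[0,-3.4,-9.9],[0,0,0]],[0.5,[0,-3.4,-9.9],[0,0,0]],[0.5,[0,-3.4,-9.9],[0,0,0]],[-1,[0,-3.4,-9.9],[0,0,0]],[-1,[0,-3.4,-9.9],[0,0,0]],[-1,[0,-3.4,-9.9],[0,0,0]],[-1,[0,-3.4,-9.9],[0,0,0]],[-1,[0,-3.4,-9.9],[0,0,0]],[-1,[0,-3.4,-9.9],[0,0,0]],[-1,[0,-3.4,-9.9],[0,0,0]]])

```text
time_s: 15.1
position: [0.5132, 0.1629, 0.0608]
ee_rot: [0.002, 0.976, -0.216, 0.001]
ft_force: [-1.1, 4.5, 4.6]
finger_gap: 0.0111
grasp_force: 60.0
```

Run:
```python
from h import *
s=get_state();print(s['position'],s['ee_rot'],s['ft_force'],s['wrist_torque'],s['finger_gap'])
a=cap('scene')
cv2.imwrite('pics/s4.png',cv2.resize(a['img'][100:260,180:380],(800,600))[:,:,::-1])
```

```text
[0.51317847 0.16289655 0.06076813] [ 0.00161054  0.97644626 -0.21575207  0.00107468] [-1.05802611  4.45737242  4.60093975] [ 0.61046092  0.07160807 -0.02935986] 0.011142086866503817
```

View pics/s4.png

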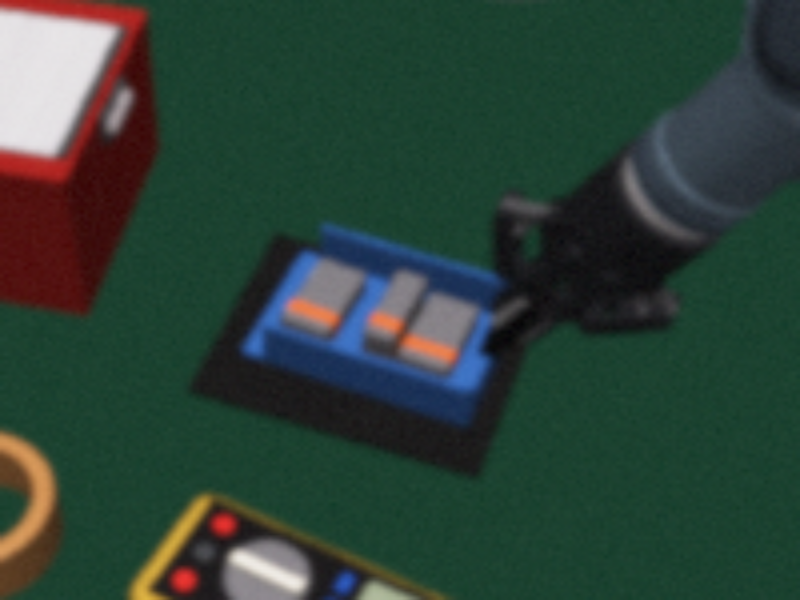

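```bash
cat >> h.py <<'E'
BIN=np.array([.5036,-.2305,0]); YAW=np.radians(10.6)
TP=np.array([0,.0855,.058])           # TCP in scoop frame
TR=R.from_euler('x',-25,degrees=True) # turn from 'down, closing along y'
def tgt(x,yl,zl,th,yaw=YAW):
    "scoop pose with lip mid at bin (x,yl,zl) m, nose-down th deg -> TCP pos, rot (vs base down pose)"
    Rz=R.from_euler('z',yaw); Rs=Rz*R.from_euler('x',th,degrees=True)
    lip=BIN+Rz.apply([x,yl,zl]); o=lip-Rs.apply([0,-.08,.002])
    return o+Rs.apply(TP), Rs*TR
def rel(p0,r0,p,r):
    return np.round((np.array(p)-p0)*100,1).tolist(),np.round((r*r0.inv()).as_rotvec(degrees=True),1).tolist()
E
python3 - <<'E'
from h import *
p0=np.array([.513,.162,.062]);r0=TR
for a in [(0,-.01,.2,-3),(0,-.01,.18,-3)]:
    p,r=tgt(*a);print(np.round(p,3),rel(p0,r0,p,r))
p0,r0=tgt(0,-.01,.2,-3)
print('rel to stage')
for a in [(0,-.01,.15,5),(0,-.01,.127,10),(0,-.005,.110,20),(0,0,.096,30),(0,.008,.095,40),(0,.015,.095,50),(0,.018,.09,55)]:
    p,r=tgt(*a);print(a,np.round(p,3),rel(p0,r0,p,r))
E
```

```text
[ 0.474 -0.075  0.247] ([-3.9, -23.7, 18.5], [-3.0, -0.3, 10.6])
[ 0.474 -0.075  0.227] ([-3.9, -23.7, 16.5], [-3.0, -0.3, 10.6])
rel to stage
(0, -0.01, 0.15, 5) [ 0.476 -0.083  0.22 ] ([0.2, -0.8, -2.7], [7.9, 1.5, -0.0])
(0, -0.01, 0.127, 10) [ 0.477 -0.09   0.211] ([0.3, -1.5, -3.6], [12.8, 2.4, -0.0])
(0, -0.005, 0.11, 20) [ 0.479 -0.101  0.219] ([0.5, -2.6, -2.8], [22.6, 4.2, -0.0])
(0, 0, 0.096, 30) [ 0.482 -0.117  0.227] ([0.8, -4.2, -2.0], [32.4, 6.1, -0.0])
(0, 0.008, 0.095, 40) [ 0.485 -0.133  0.244] ([1.1, -5.8, -0.3], [42.3, 7.9, 0.0])
(0, 0.015, 0.095, 50) [ 0.489 -0.153  0.258] ([1.5, -7.8, 1.1], [52.1, 9.7, 0.0])
(0, 0.018, 0.09, 55) [ 0.491 -0.165  0.258] ([1.7, -9.0, 1.0], [57.0, 10.7, -0.0])
```

Request:
step_arm(steps=[[-1,[0,0,1],[-2,0,0]],[-1,[0,0,3],[-3,0,0]],[-1,[0,0,6],[-3,0,0]],[-1,[0,0,9],[-3,0,0]],[-1,[0,0,12],[-3,0,0]],[-1,[0,0,15],[-3,0,0]],[-1,[0,0,18],[-3,0,0]],[-1,[0,0,20],[-3,0,0]],[-1,[0,0,20],[-3,0,0]]])

```text
time_s: 16.27
position: [0.5129, 0.1615, 0.2603]
ee_rot: [0.003, 0.97, -0.241, 0.001]
ft_force: [0.1, 0.6, -5.7]
finger_gap: 0.0115
grasp_force: 59.0
```

Run:
```python
from h import *
s=get_state();print(s['position'],s['ee_rot'],s['ft_force'],s['wrist_torque'],s['finger_gap'],s['joint_positions'])
a=cap('scene');b=cap('wrist')
cv2.imwrite('pics/s5.png',np.hstack([cv2.resize(a['img'],(400,300)),cv2.resize(b['img'],(400,300))])[:,:,::-1])
```

```text
[0.51292338 0.16146601 0.26034418] [ 2.56435495e-03  9.70467723e-01 -2.41216165e-01  7.65158129e-04] [ 0.10587884  0.56950569 -5.6620784 ] [ 1.45910547 -0.03760849  0.05061487] 0.011525438456990701 [-0.89543022  0.30591082  0.33598948  1.74335782  0.31391905  1.38750394
  0.90352091]
```

View pics/s5.png

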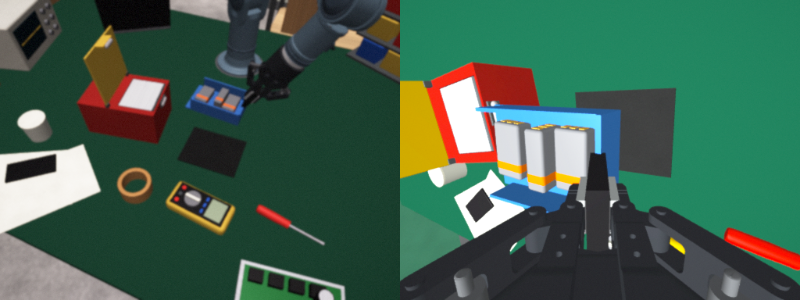

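The scoop is held level with all three packs. The mat is bare. I'll check for pitch slip by projecting the lip corners; they should appear near (100,137) and (81,258).

Run:
```python
from h import *
b=cap('wrist');s=get_state()
r=R.from_quat(s['ee_rot'])
base=R.from_euler('x',180,degrees=True)*R.from_euler('z',180,degrees=True) # down, y? 
base=R.from_quat([0,1,0,0])
Rs=r*(TR*base).inv()
print('scoop tilt if rigid',Rs.as_rotvec(degrees=True))
for d in(0,4,8):
    Rd=Rs*R.from_euler('x',d,degrees=True)
    f=lambda q: proj(b,np.array(s['position'])+Rd.apply(np.array(q)-TP))
    print(d,[f(q).tolist() for q in[(-.052,-.08,.002),(.052,-.08,.002),(-.052,-.065,.044),(.052,-.065,.044),(-.052,.08,.048)]])
i=b['img'];cv2.imwrite('pics/w6.png',cv2.resize(i[110:310,70:330],(780,600))[:,:,::-1])
```

```text
scoop tilt if rigid [-3.07109367  0.08043319 -0.21295602]
0 [[122.8, 134.4], [135.9, 234.0], [91.9, 138.7], [111.0, 255.1], [255.2, 149.7]]
4 [[135.7, 133.7], [147.1, 230.6], [104.9, 137.7], [121.8, 250.3], [256.6, 149.7]]
8 [[148.1, 133.1], [158.1, 227.7], [117.3, 136.9], [132.4, 246.0], [258.0, 149.7]]
```

View pics/w6.png

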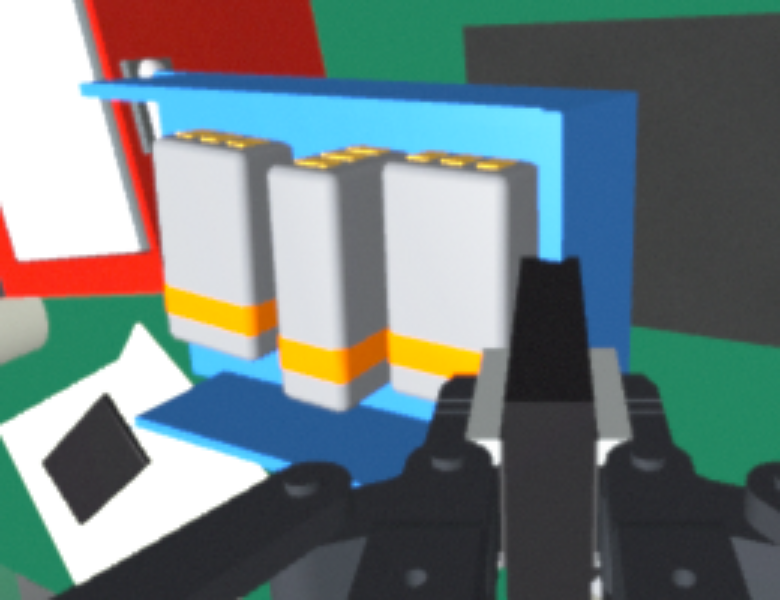

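Slip is only about 2°, which is fine. Moving over the bin.

Request:
step_arm(steps=[[-1,[-0.5,-3,-0.3],[0,0,2]],[-1,[-1.2,-8,-0.8],[0,0,5]],[-1,[-2,-13,-1.5],[0,0,8]],[-1,[-3,-18,-1.5],[0,0,10.6]],[-1,[-3.6,-22,-1.5],[0,0,10.6]],[-1,[-3.9,-23.7,-1.5],[0,0,10.6]],[-1,[-3.9,-23.7,-1.5],[0,0,10.6]]])

```text
time_s: 17.3
position: [0.4723, -0.0763, 0.2443]
ee_rot: [-0.087, 0.966, -0.241, 0.021]
ft_force: [-0.4, 1.1, -4.5]
finger_gap: 0.0114
grasp_force: 59.1
```

Run:
```python
from h import *
s=get_state();print(s['position'],s['ee_rot'],s['ft_force'],s['wrist_torque'],np.round(s['joint_positions'],2))
p,r=tgt(0,-.01,.2,-3);print(p,(r*R.from_quat([0,1,0,0])).as_quat())
a=cap('scene');b=cap('wrist')
cv2.imwrite('pics/s7.png',np.hstack([cv2.resize(a['img'][20:220,60:310],(480,384)),cv2.resize(b['img'],(320,240)).repeat(1,0) if 0 else cv2.copyMakeBorder(cv2.resize(b['img'],(320,240)),0,144,0,0,0)])[:,:,::-1])
```

```text
[ 0.47230853 -0.07625285  0.24430839] [-0.08658081  0.96648493 -0.24073017  0.02143898] [-0.38795597  1.08286548 -4.53091158] [ 1.38779818  0.23332516 -0.01612332] [-0.71  0.02  0.46  2.1   0.54  1.12  1.24]
[ 0.47449816 -0.07499569  0.24726165] [-0.08962679  0.96614742 -0.24088761  0.02234647]
```

View pics/s7.png

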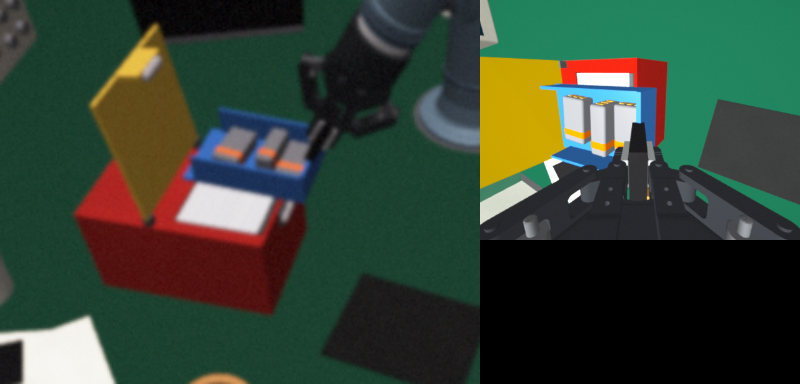

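The scoop is over the bin, with its lip near the flap. Starting to tip and press.

Request:
step_arm(steps=[[-1,[0.2,-0.8,-2.2],[7.9,1.5,0]],[-1,[0.3,-1.5,-3.1],[12.8,2.4,0]],[-1,[0.3,-1.5,-3.1],[12.8,2.4,0]]])

```text
time_s: 17.77
position: [0.4774, -0.0913, 0.2147]
ee_rot: [-0.089, 0.987, -0.131, 0.012]
ft_force: [-0.2, -0.9, -3.2]
finger_gap: 0.0115
grasp_force: 60.3
```

Run:
```python
from h import *
s=get_state();print(s['position'],s['ee_rot'],s['ft_force'],s['wrist_torque'],np.round(s['joint_positions'],2))
p,r=tgt(0,-.01,.132,10);print(p,(r*R.from_quat([0,1,0,0])).as_quat())
a=cap('scene')
cv2.imwrite('pics/s8.png',cv2.resize(a['img'][60:200,90:270],(720,560))[:,:,::-1])
```

```text
[ 0.47735249 -0.09128141  0.21474553] [-0.08902822  0.98725785 -0.13133872  0.01208558] [-0.17379203 -0.93674365 -3.17330115] [ 0.29317128 -0.01543518 -0.06147705] [-0.61  0.04  0.55  2.08  0.29  1.    1.54]
[ 0.47724687 -0.08968332  0.21588801] [-0.09158034  0.98720614 -0.12996815  0.01205678]
```

View pics/s8.png

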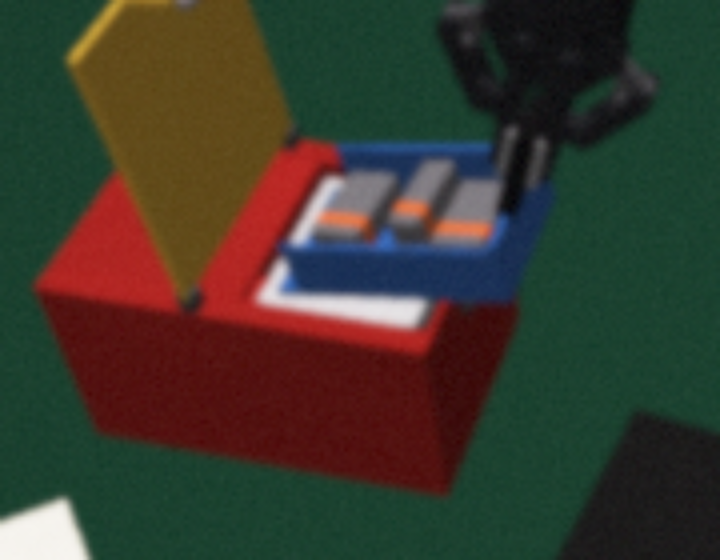

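The lip is pressing the flap, its far edge has dropped, and the packs have not moved. Pouring now.

Request:
step_arm(steps=[[-1,[0.2,-1.1,0.8],[9.8,1.8,0]],[-1,[0.5,-2.7,1.6],[19.7,3.7,0]],[-1,[0.8,-4.3,3.0],[29.5,5.5,0]],[-1,[1.2,-6.3,4.2],[39.3,7.4,0]],[-1,[1.2,-6.3,4.2],[39.3,7.4,0]],[-1,[1.2,-6.3,4.2],[39.3,7.4,0]],[-1,[1.2,-6.3,4.2],[39.3,7.4,0]],[-1,[1.2,-6.3,4.2],[39.3,7.4,0]]])

```text
time_s: 18.82
position: [0.4894, -0.1516, 0.2569]
ee_rot: [-0.09, 0.972, 0.215, -0.02]
ft_force: [0.3, -1.5, 0.1]
finger_gap: 0.0115
grasp_force: 61.0
```

Run:
```python
from h import *
s=get_state();print(s['position'],s['ee_rot'],s['ft_force'],s['wrist_torque'],np.round(s['joint_positions'],2))
p,r=tgt(0,.015,.1,50);print(p,(r*R.from_quat([0,1,0,0])).as_quat())
a=cap('scene');b=cap('wrist')
cv2.imwrite('pics/s9.png',np.hstack([cv2.resize(a['img'][60:200,90:270],(432,336)),cv2.resize(b['img'],(368,276)).repeat(1,0) if 0 else cv2.copyMakeBorder(cv2.resize(b['img'],(368,276)),0,60,0,0,0)])[:,:,::-1])
```

```text
[ 0.48937363 -0.15161348  0.25686269] [-0.09045889  0.97216528  0.21517206 -0.02031853] [ 0.28774226 -1.45970374  0.0814036 ] [-1.39873033 -0.54574317 -0.01757178] [-0.17  0.33  0.73  1.78 -0.53  1.46  2.48]
[ 0.48916297 -0.15335642  0.26277646] [-0.09018104  0.97212205  0.21551427 -0.01999265]
```

View pics/s9.png

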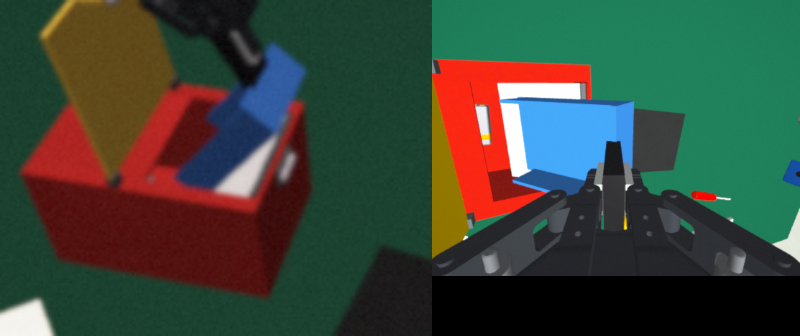

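The scoop is empty and the packs are inside the bin. Backing out and levelling the scoop.

Request:
step_arm(steps=[[-1,[0,0.5,5],[0,0,0]],[-1,[-0.3,2.5,10],[0,0,0]],[-1,[-1.5,8.5,8],[-49.1,-9.2,0]],[-1,[-1.5,8.5,8],[-49.1,-9.2,0]],[-1,[-1.5,8.5,8],[-49.1,-9.2,0]],[-1,[-1.5,8.5,8],[-49.1,-9.2,0]],[-1,[-1.5,8.5,8],[-49.1,-9.2,0]],[-1,[-1.5,8.5,8],[-49.1,-9.2,0]]])

```text
time_s: 19.92
position: [0.471, -0.064, 0.3338]
ee_rot: [-0.093, 0.972, -0.214, 0.017]
ft_force: [-0.0, -1.4, -2.8]
finger_gap: 0.0115
grasp_force: 60.9
```

Request:
step_arm(steps=[[-1,[3.9,23,-8],[0,0,-10.6]],[-1,[3.9,23,-8],[0,0,-10.6]],[-1,[3.9,23,-8],[0,0,-10.6]],[-1,[3.9,23,-8],[0,0,-10.6]],[-1,[3.9,23,-8],[0,0,-10.6]],[-1,[3.9,23,-8],[0,0,-10.6]],[-1,[3.9,23,-8],[0,0,-10.6]],[-1,[3.9,23,-8],[0,0,-10.6]]])

```text
time_s: 20.92
position: [0.5129, 0.1601, 0.257]
ee_rot: [0.004, 0.976, -0.216, 0.0]
ft_force: [0.1, 0.0, -2.3]
finger_gap: 0.0112
grasp_force: 60.9
```

Run:
```python
from h import *
s=get_state();print(s['position'],s['ee_rot'],s['ft_force'],s['wrist_torque'],s['finger_gap'])
b=cap('wrist');r=R.from_quat(s['ee_rot']);base=R.from_quat([0,1,0,0])
Rs=r*(TR*base).inv();print('tilt',Rs.as_rotvec(degrees=True))
for d in(-4,0,4):
    Rd=Rs*R.from_euler('x',d,degrees=True)
    f=lambda q: proj(b,np.array(s['position'])+Rd.apply(np.array(q)-TP))
    print(d,[f(q).tolist() for q in[(-.052,-.065,.044),(.052,-.065,.044)]])
a=cap('top')
print([(n,proj(a,p)) for n,p in dict(h=[.513,.18,.2]).items()])
cv2.imwrite('pics/s10.png',np.hstack([cv2.resize(b['img'][110:310,70:330],(390,300)),cv2.resize(a['img'][160:310,200:405],(410,300))])[:,:,::-1])
```

```text
[0.51286819 0.16005234 0.25704968] [ 3.60714974e-03  9.76495844e-01 -2.15506028e-01  8.95948405e-05] [ 0.05597599  0.02053823 -2.34916342] [ 0.87859573 -0.02161442  0.00309136] 0.0111906209934167
tilt [ 0.10940186 -0.09948876 -0.40132968]
-4 [[78.5, 140.0], [99.9, 260.7]]
0 [[92.0, 138.9], [111.0, 255.3]]
4 [[104.9, 137.9], [121.8, 250.5]]
[('h', array([200.3, 227.7]))]
```

View pics/s10.png

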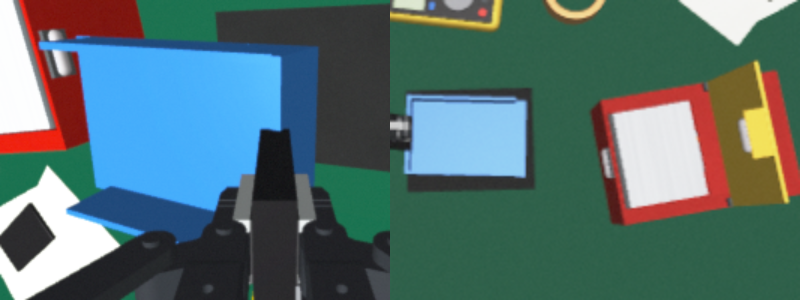

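The top view shows the flap shut and the scoop empty. The mat is clear below it. Lowering.

Request:
step_arm(steps=[[-1,[0.3,0,-5],[-1.7,0,0]],[-1,[0.5,0,-10],[-1.7,0,0]],[-1,[0.5,0,-15],[-1.7,0,0]],[-1,[0.5,0,-18],[-1.7,0,0]],[-1,[0.5,0,-19.2],[-1.7,0,0]],[-1,[0.5,0,-19.2],[-1.7,0,0]],[-1,[0.5,0,-19.4],[-1.7,0,0]],[-1,[0.5,0,-19.4],[-1.7,0,0]]])

```text
time_s: 22.02
position: [0.5186, 0.1624, 0.0635]
ee_rot: [0.002, 0.973, -0.23, 0.001]
ft_force: [1.0, 0.5, -1.8]
finger_gap: 0.0115
grasp_force: 60.9
```

Request:
step_arm(steps=[[-1,[0,0,-0.3],[0,0,0]],[-1,[0,0,-0.3],[0,0,0]],[-0.4,[0,0,-0.3],[0,0,0]],[0.3,[0,0,-0.3],[0,0,0]],[0.3,[0,0,-0.3],[0,0,0]],[0.3,[0,0.9,1.7],[0,0,0]],[0.3,[0,2.8,5.7],[0,0,0]],[0.3,[0,5.5,11.5],[0,0,0]],[0.3,[0,5.5,13],[0,0,0]],[-1,[0,5.5,18],[0,0,0]],[-1,[0,5.5,22],[0,0,0]],[-1,[0,5.5,22],[0,0,0]]])

```text
time_s: 23.52
position: [0.5195, 0.2168, 0.2854]
ee_rot: [0.003, 0.973, -0.229, 0.003]
ft_force: [0.2, -0.1, -0.8]
finger_gap: 0.001
grasp_force: 0.0
```

Run:
```python
from h import *
s=get_state();print(s['position'],s['ee_rot'],s['ft_force'],s['time_s'])
a=cap('top');c=cap('scene')
cv2.imwrite('pics/s11.png',np.hstack([cv2.resize(c['img'],(400,300)),cv2.resize(a['img'][170:300,190:363],(400,300))])[:,:,::-1])
```

```text
[0.51945685 0.21679445 0.28543207] [ 0.00317688  0.9734908  -0.22868904  0.00262467] [ 0.21384532 -0.06689106 -0.75142811] 23.525
```

View pics/s11.png

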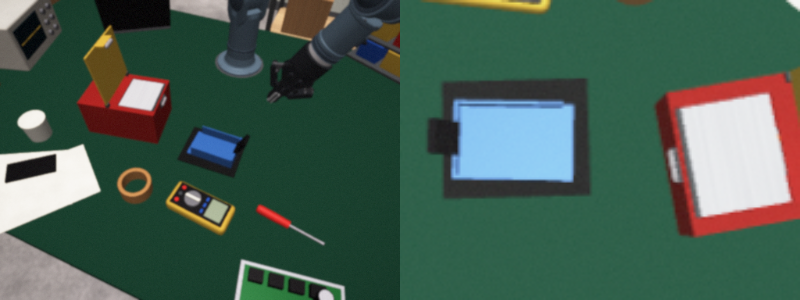

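The scoop stands on the mat, about 1 cm off centre. Next: carry the closed fingers over to the far side of the cover.

Request:
step_arm(steps=[[-1,[0,-3,5],[13,0,0]],[-1,[0,-6,10],[26.7,0,0]],[-1,[0,-12,13.5],[26.7,0,0]],[-1,[0,-18,13.5],[26.7,0,0]],[-1,[0,-18,13.5],[26.7,0,0]],[-1,[0,-18,13.5],[26.7,0,0]]])

```text
time_s: 24.38
position: [0.5167, 0.0367, 0.4151]
ee_rot: [0.003, 1.0, 0.0, -0.002]
ft_force: [0.6, 0.0, -0.2]
finger_gap: 0.0003
grasp_force: 0.0
```

Request:
step_arm(steps=[[-1,[1.7,-43.5,0.5],[0,0,10.6]],[-1,[1.7,-43.5,0.5],[0,0,10.6]],[-1,[1.7,-43.5,0.5],[0,0,10.6]],[-1,[1.7,-43.5,0.5],[0,0,10.6]],[-1,[1.7,-43.5,0.5],[0,0,10.6]],[-1,[1.7,-43.5,0.5],[0,0,10.6]],[-1,[1.7,-43.5,0.5],[0,0,10.6]],[-1,[1.7,-43.5,0.5],[0,0,10.6]],[-1,[1.7,-43.5,0.5],[0,0,10.6]]])

```text
time_s: 25.5
position: [0.536, -0.3961, 0.4197]
ee_rot: [-0.092, 0.996, 0.002, -0.002]
ft_force: [1.0, 0.7, -0.5]
finger_gap: 0.0003
grasp_force: 0.0
```

Request:
step_arm(steps=[[-1,[0,0,-5],[0,0,0]],[-1,[0,0,-10],[0,0,0]],[-1,[0,0,-14.5],[0,0,0]],[-1,[0,0,-14.5],[0,0,0]]])

```text
time_s: 26.0
position: [0.5347, -0.3917, 0.2721]
ee_rot: [-0.093, 0.996, 0.005, -0.004]
ft_force: [-0.3, -0.5, 0.4]
finger_gap: 0.0001
grasp_force: 0.0
```

Run:
```python
from h import *
s=get_state();p=np.array(s['position']);print(p,s['ee_rot'],s['ft_force'],'bin frame',R.from_euler('z',-YAW).apply(p-BIN))
c=cap('scene')
cv2.imwrite('pics/s12.png',cv2.resize(c['img'][0:220,60:353],(800,600))[:,:,::-1])
```

```text
[ 0.53470044 -0.39170647  0.27213787] [-0.09346457  0.99560428  0.00475749 -0.00372354] [-0.28384611 -0.47235186  0.42111987] bin frame [ 0.00091557 -0.16417651  0.27213787]
```

View pics/s12.png

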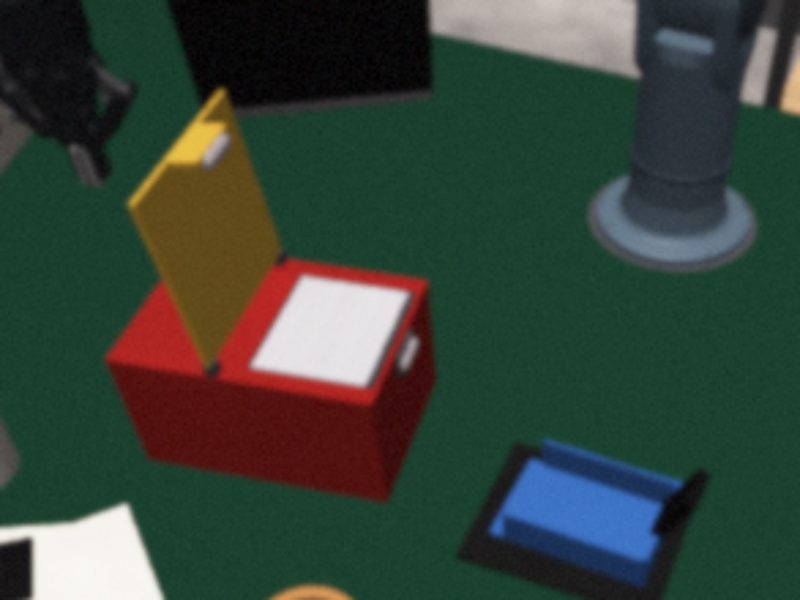

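The fingers are behind the cover, at about (90,180) in the picture. Pushing it over.

Request:
step_arm(steps=[[-1,[-0.6,3,-0.5],[0,0,0]],[-1,[-1.1,6,-0.7],[0,0,0]],[-1,[-1.7,9,-0.7],[0,0,0]],[-1,[-2.2,12,-0.7],[0,0,0]],[-1,[-2.8,14.7,-0.7],[0,0,0]],[-1,[-3.2,17.2,-1],[0,0,0]],[-1,[-3.7,19.7,-1.6],[0,0,0]],[-1,[-4.0,21.4,-3.2],[0,0,0]],[-1,[-4.3,23.1,-5.6],[0,0,0]],[-1,[-4.6,24.6,-8],[0,0,0]],[-1,[-4.7,25.5,-9.5],[0,0,0]],[-1,[-4.7,25.5,-9.5],[0,0,0]]])

```text
time_s: 27.55
position: [0.4884, -0.1421, 0.183]
ee_rot: [-0.091, 0.996, 0.001, 0.0]
ft_force: [-0.5, -0.6, 1.1]
finger_gap: -0.0001
grasp_force: 0.2
```

Run:
```python
from h import *
s=get_state();p=np.array(s['position']);print(p,s['ft_force'],'bin frame',R.from_euler('z',-YAW).apply(p-BIN))
c=cap('scene')
cv2.imwrite('pics/s13.png',cv2.resize(c['img'][0:220,60:353],(800,600))[:,:,::-1])
```

```text
[ 0.48835534 -0.14211888  0.18299476] [-0.46235018 -0.60348927  1.10387085] bin frame [0.00127331 0.08967721 0.18299476]
```

View pics/s13.png

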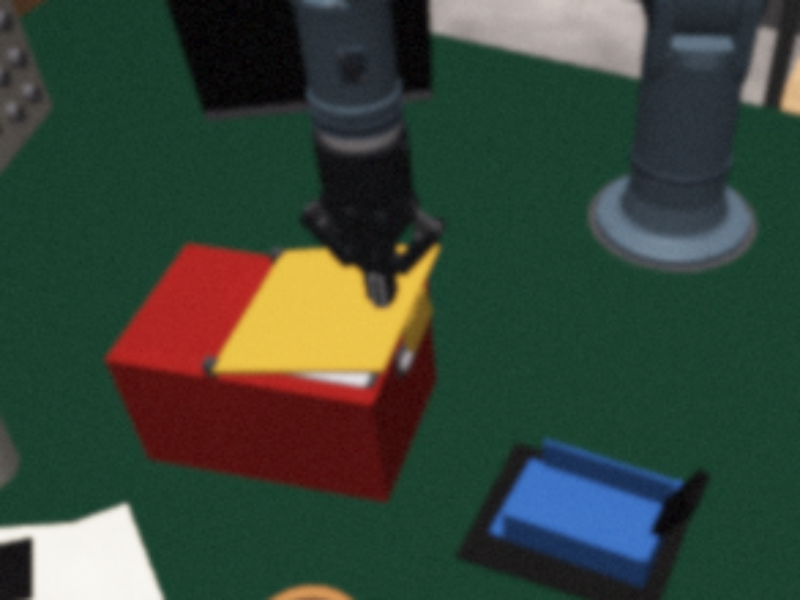

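The cover is nearly down under the fingers. Pressing it shut.

Request:
step_arm(steps=[[-1,[-0.2,1,-1],[0,0,0]],[-1,[-0.2,1,-1.8],[0,0,0]],[-1,[-0.2,1,-2.4],[0,0,0]],[-1,[-0.2,1,-2.8],[0,0,0]],[-1,[-0.2,1,-3.2],[0,0,0]],[-1,[-0.2,1,-3.2],[0,0,0]]])

```text
time_s: 28.35
position: [0.4858, -0.1326, 0.15]
ee_rot: [-0.091, 0.996, 0.001, -0.0]
ft_force: [1.1, 0.6, 0.7]
finger_gap: -0.0004
grasp_force: 0.8
```

Request:
step_arm(steps=[[-1,[0,0,-0.3],[0,0,0]],[-1,[0,0,-0.6],[0,0,0]],[-1,[0,0,-0.6],[0,0,0]]])

```text
time_s: 28.72
position: [0.4861, -0.1327, 0.1493]
ee_rot: [-0.09, 0.996, 0.003, -0.001]
ft_force: [-12.8, 5.2, 35.6]
finger_gap: 0.0001
grasp_force: 17.8
```

Firm stop at z = 0.149, so the cover is fully down. Retreating and checking.

Request:
step_arm(steps=[[-1,[0,0,1],[0,0,0]],[-1,[0,0,6],[0,0,0]],[-1,[0,0,12],[0,0,0]],[-1,[0,0,18],[0,0,0]],[-1,[-6,0,22],[0,0,0]],[-1,[-6,0,22],[0,0,0]],[-1,[-6,0,22],[0,0,0]],[-1,[-6,0,22],[0,0,0]],[-1,[-6,0,22],[0,0,0]]])

```text
time_s: 29.85
position: [0.4256, -0.1328, 0.3626]
ee_rot: [-0.091, 0.996, -0.0, -0.002]
ft_force: [0.1, -0.1, -0.4]
finger_gap: -0.0002
grasp_force: 0.0
```

Run:
```python
from h import *
s=get_state();print(s['position'],s['ft_force'],s['time_s'])
c=cap('scene')
cv2.imwrite('pics/s14.png',cv2.resize(c['img'],(800,600))[:,:,::-1])
```

```text
[ 0.42558673 -0.13284856  0.36262376] [ 0.0591109  -0.11335592 -0.40660633] 29.85
```

View pics/s14.png

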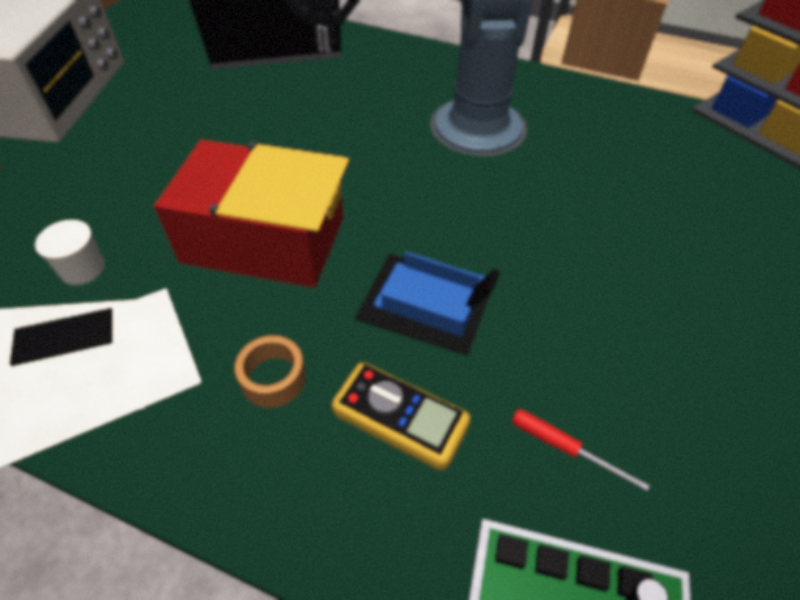

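The cover stays shut at (285,185) and the scoop stands on the mat at (430,290). The bystanders have not moved and no packs are left on the bench.

```bash
python3 -c "
from bench import *
print(hand_in())"
```

```text
the job is handed in; nothing more can be done
None
```

I tipped all three packs into the bin, stood the empty scoop back on its mat, and pushed the yellow cover down; it stayed shut in the last picture before I handed the job in, and no verdict came back.

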